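# Turn the wrong-way-round test tile and stand it on display

## Robot

A 6-joint arm with a two-finger parallel gripper is mounted at the origin on a cart in front of the work surface, level with it; the furniture and walls round the work are solid. World frame = base frame: x ahead of the robot, y to its left, z up, the work surface at z = 0. Lengths are in mm, angles in degrees, forces in N, time in s.
With the tool pointing down it reaches from about 300 to 850 mm from the base axis. Payload 4.2 kg.
Tool frame: the origin (TCP) lies on the centre line of the jaws, within the pads' length; the fingertips stand 14 mm ahead of it and the grasp point (between the pads) lies 5 mm behind it (env.finger_overhang is the z of the fingertips in the tool frame, in mm); z points along the fingers, y is the line along which they close (so a half turn about z gives the same grasp; the last joint's range is limited). The gripper opens to 91 mm and grips with 3 to 60 N. Pads are 32 mm wide; open, the fingers measure 118 mm over their backs; the gripper's body (76 mm by 178 mm) begins 60 mm behind the grasp point.
Start: joints at [-70.875, 18.312, 89.639, -0, 72.044, -1.146], TCP at [199.221, -539.4, 227.976] pointing down, gripper open.
Joint ranges: [-177.97, 177.97], [-48.28, 115.42], [12.27, 149.76], [-77.06, 257.06], [2.81, 150.46], [-146.56, 146.56]. Speed limits (degrees/s): [147.25, 147.25, 180, 180, 180, 180].

## Interface

Orientations are given as [roll, pitch, yaw] about the fixed x, y, z axes, in that order (R = Rz(yaw) Ry(pitch) Rx(roll)).
In Python, from workcell import sensors, viewer, env gives the robot as it stands. The module is installed in compiled form; this text tells all that it offers.
- The arm moves only by the tool step_arm, never from a script. Its argument "plan" is one flat list of numbers, 6 for each row, row after row: the shift along the tool's x, y, z in cm, then the turn, a rotation vector about the tool's x, y, z in rad. In form: [x, y, z, wx, wy, wz, x, y, z, wx, wy, wz, ...]. A call has 1 to 5 rows; each row shifts and turns the commanded pose from where the row before left it, along the tool's axes as they then stand; what a row does not reach is not made up. A row lasts 1/12 s, in which the tool goes at most 41.7 mm and 7.16 degrees, less where a joint would pass 70% of its speed; a pose out of reach is approached as far as the arm can. A call is refused whole if a number of a shift passes 4.17 or a number of a turn 0.125, either way. A call with a gripper value outside its range is refused whole. "hand" is the finger opening in cm, from 0 to 9.12, set as the call begins (left out, the last holds). The fingers move at their own pace and stop on an object; "newtons" is the grip in N (left out, the last holds). Time passes only in rows, so rows that do not move let the fingers close. It gives the time, the measured TCP pose, the force, the opening and the grip force at its end, in the units of the state.
- sensors.state(): the state, without advancing time (a new reading comes with each control period).
- viewer.grab_frame(name): name is "side" or "top"; returns a dict with "img" (400x640x3 uint8, red, green, blue), "fx", "fy", "cx", "cy" (pixels), "position" and "attitude" of the camera in the world. Camera axes: x right, y down, z forward; pixel columns grow to the right and rows downward; lengths in mm; the calibration is good to about 2 mm. A picture is of the moment at which its call begins. There is no depth.
- env.job_done(): hands the job in; it is judged then, once.
Trained networks look in a picture, given as the dict that the camera call returned (one of the last four; its "shot" number tells which), for a name from the list of things; names that differ only in an ending like _2 or _b are one class to them, and where a whole thing is asked for, a point or a joint stands for the part that bears it (a point fixed in the world has none). Each returns a list of dicts, best first, with "score" (0 to 1); they miss things now and then, are a little off and sometimes report something else, mostly with a low value. They report only what shows in the picture. A call takes as long as a camera call. They do not tell look-alikes from the thing itself.
- viewer.boxes_of(name, picture): "location" ([column, row] in pixels, amid what is visible of it).
- viewer.pinpoint(name, picture): "location" ([column, row] in pixels: a listed point, or the origin of a listed thing).
The state is a dict: "time_s": time; "qpos": joint angles; "qvel": joint speeds; "effort": joint torques, N m; "ee_pos": TCP position; "ee_rot": TCP orientation; "force": force on the tool from outside, world axes, zero at the start; "torque": the same for the moment, N m; "gripper_width": finger opening in mm; "gripper_force": force on a finger pad.
Only numpy, scipy, OpenCV 4.12 (cv2) and the standard library are available. Lean on these libraries where they do the work, as an engineer would, in place of code of your own. Each camera call takes 0.05 s, during which the arm holds its last target. There are 200 camera calls.

## Task

Three glazed test tiles lean in the long three-bay rack, and one of them was put in the wrong way round, with its glazed face down against the rack and its plain bare back showing. Take that tile out, turn it over and lean it in the middle of the small empty stand, glazed face up and out, long side upright, leaning on the stand's back board and in line with it. Leave the other two tiles where they are.

Things in the scene. Friction and masses are not known exactly. Their poses are not given: they have to be found in the camera images.
- tile_turned_mid (a point): centre of the reversed tile, in one of the rack's three bays: flat ceramic, 90 x 68 x 8 mm, about 0.11 kg, standing on a 68 mm edge. x runs along its 90 mm side (at the start up the tile), y along the 68 mm side, z out of the glazed, striped face (the other face is plain bare clay). At the start z points down and into the rack's back board; in the stand it must point up and out
- stand_seat (a point): centre of a tile seated in the middle of the small fixed wooden stand, 90 mm long. Its axes: z up, y along the ledge, x level, from the open front to the back. The back board leans back (to +x) 20 degrees from upright and rises 40 mm, so the upper 50 mm of the tile are free; the ledge, square to the board, is 20 mm deep to a front lip 6 mm high; the foot edge lies 45 mm from here
- tile_second_mid (a point): centre of another tile, 90 x 68 x 8 mm, right way round in the rack: x up the tile, z out of its glazed face. Leave it alone. The fixed rack has the stand's section (20 degree lean, 40 mm back board, 6 mm lip), bays 100 mm apart and 6 mm strips between them, lower than the back board
- tile_third_mid (a point): centre of the last tile, 85 x 65 x 8 mm, right way round in the rack: x up the tile, z out of its glazed face. Leave it alone
Not all that is in view belongs to the job. What is meant by the part that bears stand_seat is not green, and is the larger of those in its own colour.

How it is judged (in metres and radians):
At the end, for the whole second after the job is handed in: the reversed tile rests still in the small stand, its centre within 20 mm of the seated place, glazed face up and out (the face's outward direction 49 to 80 degrees from straight up; seated flush it is 70), its short edge within 11 degrees of the stand's ledge (distance between tile_turned_mid and stand_seat below 0.02 m and angle between tile_turned_mid's own z axis and vertical between 0.85 and 1.4 rad and angle between the y axis of tile_turned_mid and the y axis of stand_seat, either way round below 0.2 rad and linear speed of tile_turned below 0.02 m/s); the robot touches nothing.
It fails at once if another tile is shifted by more than 20 mm (distance of any of tile_second_mid, tile_third_mid from where it was at the start of the episode above 0.02 m).
It also fails if it takes over 42 s, if anything falls off the work surface, if the arm or the gripper's body presses on something with over 40 N, if the wrist force passes 120 N, or if a joint passes its speed limit or range.

## Working session

There is one attempt and no reset: what is moved stays moved. The work goes in short steps, Python scripts to look and compute and a tool call to move; the robot and the scene stay as the last step left them, time stands still between calls to the robot, and variables do not carry over. Pictures are saved under pics/ and viewed, at most 10 in all, crops included, and the job is handed in when it is done.

Besides the shell and the picture viewer there is one more tool, called after "Call:" as name(argument=value, ...) on one line, values as JSON. step_arm: Moves the arm, as the interface text tells. Its arguments: {"type":"object","properties":{"plan":{"type":"array","items":{"type":"number"}},"hand":{"type":"number"},"newtons":{"type":"number"}},"required":["plan"]}

```bash
mkdir -p pics
cat > h.py <<'E'
from workcell import sensors, viewer, env
import numpy as np, cv2
from scipy.spatial.transform import Rotation as R
np.set_printoptions(precision=2,suppress=True)
E
python3 - <<'E'
from h import *
for c in ("side","top"):
    p=viewer.grab_frame(c)
    cv2.imwrite(f"pics/a_{c}.png",p["img"][:,:,::-1])
    print(c,{k:v for k,v in p.items() if k!="img"})
    for n in ("tile_turned_mid","stand_seat","tile_second_mid","tile_third_mid"):
        print(n,[(np.round(d["location"],1).tolist(),round(d["score"],2)) for d in viewer.pinpoint(n,p)],"box",[(np.round(d["location"],1).tolist(),round(d["score"],2)) for d in viewer.boxes_of(n,p)])
s=sensors.state();print(s["ee_pos"],s["ee_rot"],s["time_s"],env.finger_overhang)
E
```

```text
side {'fx': 518.2118924126821, 'fy': 518.2118924126821, 'cx': 325.3529590904048, 'cy': 201.99426087096236, 'position': array([188.43, 969.84, 827.96]), 'attitude': array([-128.24,    0.76, -159.24]), 'shot': 1}
tile_turned_mid [([345.1, 151.8], 0.9)] box [([342.5, 152.4], 0.71)]
stand_seat [([361.3, 248.5], 0.86), ([315.7, 239.0], 0.68), ([303.4, 275.2], 0.56)] box [([310.0, 294.6], 0.91), ([316.8, 250.2], 0.74), ([365.7, 261.7], 0.57)]
tile_second_mid [([331.2, 167.3], 0.89)] box [([328.0, 167.3], 0.56)]
tile_third_mid [([311.9, 188.0], 0.9)] box [([311.0, 188.4], 0.79), ([309.9, 295.1], 0.31)]
top {'fx': 446.8804109373529, 'fy': 446.8804109373529, 'cx': 321.47257787881466, 'cy': 202.99300877170793, 'position': array([ 324.68,   95.42, 1195.54]), 'attitude': array([-169.81,    0.04,  -90.7 ]), 'shot': 2}
tile_turned_mid [([419.8, 180.4], 0.65)] box [([420.7, 176.5], 0.76)]
stand_seat [([289.7, 248.8], 0.78), ([289.4, 202.6], 0.73)] box [([291.2, 203.9], 0.94), ([287.1, 248.1], 0.91), ([237.4, 217.5], 0.68)]
tile_second_mid [([387.2, 186.3], 0.58)] box [([387.0, 181.9], 0.79)]
tile_third_mid [([348.7, 177.9], 0.82)] box [([348.4, 175.0], 0.7)]
[ 199.23 -539.4   227.97] [179.99  -0.    20.27] 0.9 14.0
```

View pics/a_side.png

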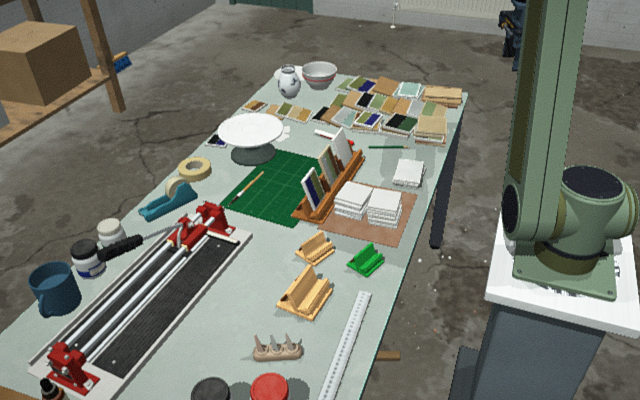

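View pics/a_top.png

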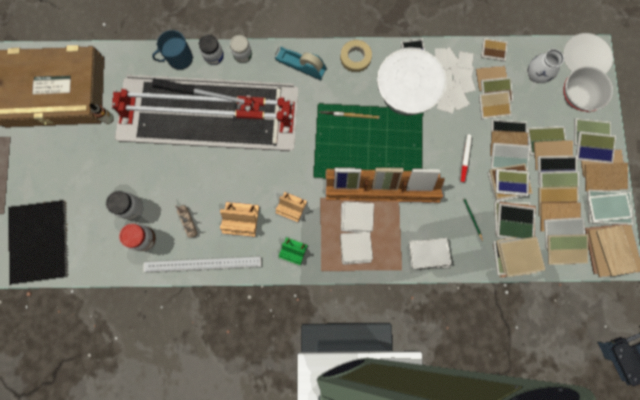

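The side view shows the rack with the plain tile at the far end (345,152), and two wooden stands, the larger at (305,290). In the top view the plain tile is at (423,180) and the larger stand at (240,218). The green stand and the small wooden one are decoys. I'll triangulate next.

```bash
cat >> h.py <<'E'
def ray(p,uv):
    A=R.from_euler('xyz',p["attitude"],degrees=True)
    d=A.apply([(uv[0]-p["cx"])/p["fx"],(uv[1]-p["cy"])/p["fy"],1]); return np.array(p["position"]),d/np.linalg.norm(d)
def proj(p,X):
    A=R.from_euler('xyz',p["attitude"],degrees=True)
    c=A.inv().apply(np.atleast_2d(X)-p["position"]); return np.c_[c[:,0]/c[:,2]*p["fx"]+p["cx"],c[:,1]/c[:,2]*p["fy"]+p["cy"]]
def tri(p,a,q,b):
    M=np.zeros((3,3));v=np.zeros(3);L=[]
    for o,d in (ray(p,a),ray(q,b)):
        P=np.eye(3)-np.outer(d,d);M+=P;v+=P@o;L.append((P,o))
    X=np.linalg.solve(M,v); return X,[np.linalg.norm(P@(X-o)) for P,o in L]
E
python3 - <<'E'
from h import *
s=viewer.grab_frame("side");t=viewer.grab_frame("top")
for n in ("tile_turned_mid","tile_second_mid","tile_third_mid","stand_seat"):
    a=viewer.pinpoint(n,s);b=viewer.pinpoint(n,t)
    for i in a:
        for j in b:
            X,r=tri(s,i["location"],t,j["location"])
            if r[0]<12: print(n,i["location"],j["location"],X,r[0])
def crop(p,x,y,w,h,k): return cv2.resize(p["img"][y:y+h,x:x+w,::-1],None,fx=k,fy=k,interpolation=cv2.INTER_CUBIC)
im=np.vstack([np.hstack([crop(s,265,225,80,100,4),crop(s,280,120,100,100,4)]),np.zeros((0,720,3),np.uint8)])
im2=np.hstack([crop(t,210,190,70,50,5)[:, :350],crop(t,380,160,74,50,5)])
cv2.imwrite("pics/b.png",np.vstack([im,im2[:200]*0 if 0 else im2[:190]]) if im.shape[1]==im2.shape[1] else im)
cv2.imwrite("pics/b2.png",im2); print(im.shape,im2.shape)
E
```

```text
tile_second_mid [330.6, 166.6] [388.2, 184.4] [578.68 -79.33  62.53] 3.434146127945044
tile_third_mid [310.9, 189.0] [349.4, 176.2] [599.16  19.43  55.06] 1.0057251212668799
stand_seat [363.7, 249.2] [288.8, 246.8] [414.22 177.99  50.83] 3.4952748706772634
stand_seat [300.8, 276.6] [289.7, 202.5] [558.83 186.22 -80.13] 2.246799073755113
stand_seat [300.8, 276.6] [235.5, 215.2] [499.47 313.79  67.63] 0.9904717070663855
stand_seat [315.4, 235.3] [289.7, 202.5] [528.33 175.25  54.38] 3.852395496993165
stand_seat [315.4, 235.3] [235.5, 215.2] [478.86 292.89 168.9 ] 4.093290163295738
(400, 720, 3) (250, 720, 3)
```

View pics/b.png

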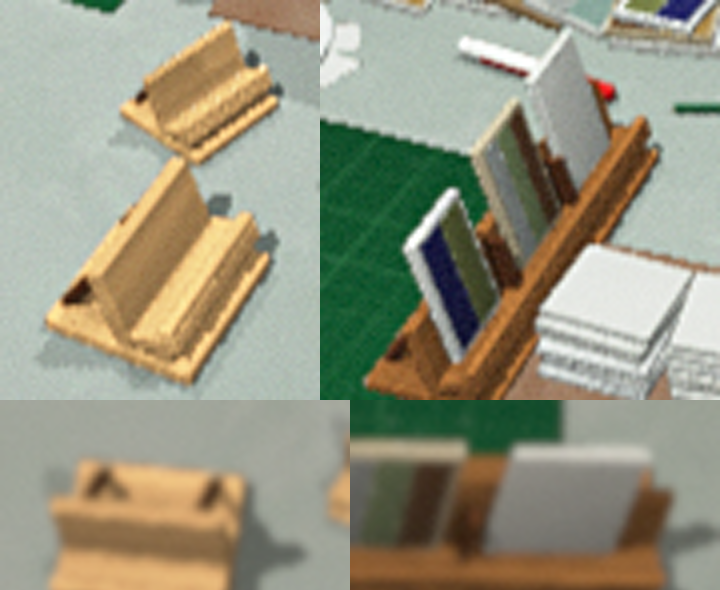

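View pics/b2.png

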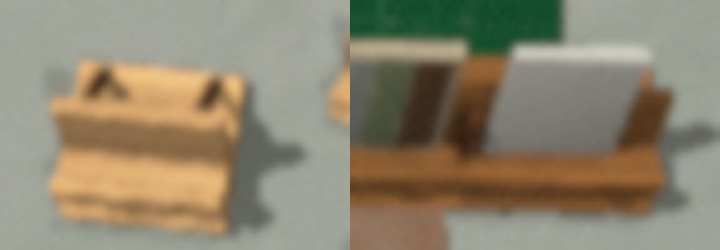

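Crops: the large stand's board faces the robot and it is turned a few degrees. The white tile's face is clear in both views. I'll refine both poses by fitting the edge models to the image gradients.

```bash
cat > fit.py <<'E'
from h import *
from scipy.optimize import differential_evolution
from scipy.ndimage import map_coordinates
import pickle,os
if not os.path.exists("fr.pkl"):
    pickle.dump([viewer.grab_frame("side"),viewer.grab_frame("top")],open("fr.pkl","wb"))
F=pickle.load(open("fr.pkl","rb"))
def vec(G):
    im=cv2.GaussianBlur(G["img"],(0,0),0.9).astype(float)
    return [cv2.Sobel(im,cv2.CV_64F,1,0),cv2.Sobel(im,cv2.CV_64F,0,1)]
GR=[vec(p) for p in F]
def pose(q,lean=20):
    yaw=q[3]; Rs=R.from_euler('z',yaw,degrees=True).as_matrix(); l=np.radians(lean)
    u=Rs@[np.sin(l),0,np.cos(l)]; n=Rs@[-np.cos(l),0,np.sin(l)]; y=Rs@[0,1,0]; return np.array(q[:3]),u,y,n
def T(q,L): # L: list of (u,y,n) pts
    c,u,y,n=pose(q); return c+np.array(L)@np.array([u,y,n])
def score(q,segs):
    tot=0
    for p,g,ss in zip(F,GR,segs):
        for a,b in ss:
            X=T(q,[a,b]); U=proj(p,X); d=U[1]-U[0]; ln=np.hypot(*d); m=np.array([-d[1],d[0]])/ln
            t=np.linspace(.05,.95,40)[:,None]; P=U[0]+t*d
            gx=[map_coordinates(g[0][:,:,c],[P[:,1],P[:,0]],order=1) for c in range(3)]
            gy=[map_coordinates(g[1][:,:,c],[P[:,1],P[:,0]],order=1) for c in range(3)]
            e=np.abs(np.array(gx)*m[0]+np.array(gy)*m[1]).sum(0)
            tot+=np.minimum(e,250).mean()
    return tot
def fit(q0,segs,w):
    r=differential_evolution(lambda q:-score(q,segs),[(a-b,a+b) for a,b in zip(q0,w)],seed=1,maxiter=60,popsize=12,tol=1e-6); return r.x,-r.fun
# tile front (visible) face is n=+4 ; back -4
def tile(L,W):
    a,b=L/2,W/2
    TL,TR=(a,b,4),(a,-b,4);BL,BR=(-a+8,b,4),(-a+8,-b,4)
    bTL,bTR=(a,b,-4),(a,-b,-4)
    return [[(TL,TR),((5,b,4),TL),(TR,(-20,-b,4)),(bTL,bTR),((5,b,-4),bTL)],[(TL,TR),(BL,TL),(TR,BR),(bTL,bTR)]]
def stand():
    h=45
    top=((-5,h,-4),(-5,-h,-4)); foot=((-45,h,-4),(-45,-h,-4)); lip=((-39,h,16),(-39,-h,16))
    e1=((-45,h,-4),(-5,h,-4)); e2=((-45,-h,-4),(-5,-h,-4)); 
    return [[top,foot,lip,e1,e2],[top,foot,lip,e1,e2]]
E
cat > f2.py <<'E'
from fit import *
def draw(p,q,ss,col,box,k=5):
    x,y,w,h=box; im=cv2.resize(p["img"][y:y+h,x:x+w,::-1],None,fx=k,fy=k,interpolation=cv2.INTER_CUBIC)
    for a,b in ss:
        U=(proj(p,T(q,[a,b]))-[x,y]+.5)*k
        cv2.line(im,*[tuple(int(v) for v in r) for r in U],col,1)
    return im
w=(20,20,15,8)
res={}
for nm,q0,sg in (("turned",(585,-175,64,-3),tile(90,68)),("second",(588,-79,64,-3),tile(90,68)),("third",(597,19,60,-3),tile(85,65)),("stand",(499,312,66,-5),stand())):
    q,s=fit(q0,sg,w); res[nm]=q; print(nm,q,s, score(q0,sg))
pickle.dump(res,open("res.pkl","wb"))
q=res["turned"];k=res["stand"]
a=np.hstack([draw(F[0],k,stand()[0],(0,0,255),(265,250,76,80)),draw(F[0],q,tile(90,68)[0],(0,0,255),(310,120,76,80))])
b=np.hstack([draw(F[1],k,stand()[1],(0,0,255),(205,190,76,40)),draw(F[1],q,tile(90,68)[1],(0,0,255),(380,160,76,40))])
cv2.imwrite("pics/c.png",np.vstack([a,b])[:600])
E
python3 f2.py
```

```text
turned [ 585.74 -166.86   55.86  -10.02] 1980.9763320312227 1438.314337513562
second [584.79 -75.89  60.02  -9.22] 1957.6507482543955 1617.0480393208188
third [588.62  23.94  63.41  -0.97] 2175.7177306888257 1982.8464195790614
stand [497.61 312.26  63.2   -6.13] 2136.185279992524 1897.6985144540763
```

View pics/c.png

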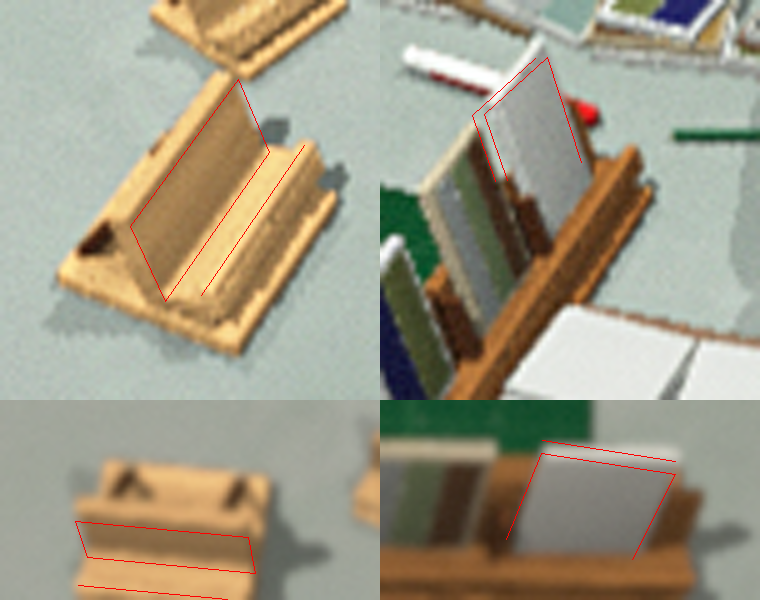

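Stand fit sits well on the edges. The tile fit is off: it is too low and its yaw is wrong. I'll refit all three tiles jointly as a rack with a common line, height and yaw.

```bash
cat > f3.py <<'E'
from fit import *
from f2draw import draw
A,B=tile(90,68),tile(85,65)
def qs(v):
    x,y,z,yaw,d1,d3=v; c,u,yy,n=pose((x,y,z,yaw))
    return [(*(c+yy*(-100+d1)),yaw),(x,y,z,yaw),(*(c+yy*(100+d3)-2.5*u),yaw)]
f=lambda v:-sum(score(q,s) for q,s in zip(qs(v),(A,A,B)))
r=differential_evolution(f,[(570,610),(-95,-60),(52,75),(-10,6),(-8,8),(-8,8)],seed=2,maxiter=80,popsize=12,tol=1e-6)
Q=qs(r.x);print(r.x,r.fun)
for q,s in zip(Q,(A,A,B)): print(np.array(q),score(q,s))
# free local refit of turned
q,s=fit(Q[0],A,(5,5,4,3));print("free",q,s)
res=pickle.load(open("res.pkl","rb"));res["turned"]=np.array(Q[0]);res["free"]=q;pickle.dump(res,open("res.pkl","wb"))
a=np.hstack([draw(F[0],Q[0],A[0],(0,0,255),(310,120,76,80)),draw(F[0],Q[1],A[0],(0,0,255),(290,140,76,80))])
b=np.hstack([draw(F[1],Q[0],A[1],(0,0,255),(380,160,76,40)),draw(F[1],Q[1],A[1],(0,0,255),(350,160,76,40))])
cv2.imwrite("pics/d.png",np.vstack([a,b])[:600])
E
python3 - <<'E'
s=open('f2.py').read()
open('f2draw.py','w').write(s[:s.index("w=(20")])
E
python3 f3.py
```

```text
[587.4  -71.73  63.75  -1.41   4.33  -4.41] -5918.011286156049
[ 585.05 -167.37   63.75   -1.41] 1844.311116963278
[587.4  -71.73  63.75  -1.41] 1901.6992697489488
[588.89  23.85  61.4   -1.41] 2172.000899443822
free [ 582.09 -165.91   61.47   -4.41] 1931.9184161235185
```

View pics/d.png

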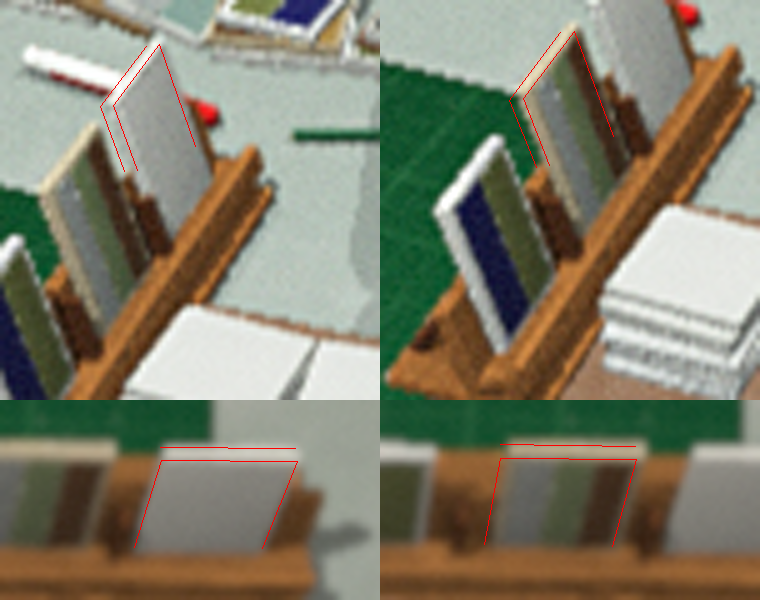

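Overlay: in height and yaw it now fits. It sits about 2 px left in the top view, so y ≈ -171, giving tile ≈ (585,-171,63), yaw ≈ -2, and stand ≈ (498,312,63), yaw ≈ -6. Next I'll compute the moves.

```bash
cat > mv.py <<'E'
from h import *
import json,sys
def frame(c,yaw,flip=1,lean=20):
    l=np.radians(lean);Rs=R.from_euler('z',yaw,degrees=True).as_matrix()
    u=Rs@[np.sin(l),0,np.cos(l)]; n=Rs@[-np.cos(l),0,np.sin(l)]; y=Rs@[0,1,0]
    return np.array(c,float),u,y,n,R.from_matrix(np.array([flip*y,-flip*n,-u]).T)
def cur():
    s=sensors.state(); open("log.jsonl","a").write(json.dumps([list(s["qpos"]),list(s["ee_pos"]),list(s["ee_rot"])])+"\n")
    return s,np.array(s["ee_pos"]),R.from_euler('xyz',s["ee_rot"],degrees=True)
def show(Pt,Rt):
    s,P,Rc=cur(); rv=(Rc.inv()*Rt).as_rotvec()
    print("t",s["time_s"],"q",s["qpos"],"P",P,"F",s["force"],"w",s["gripper_width"],s["gripper_force"])
    print("rot",np.round(rv,3),np.round(np.degrees(np.linalg.norm(rv)),1),"world d",np.array(Pt)-P,"shift before rot(cm)",Rc.inv().apply(np.array(Pt)-P)/10,"after rot",Rt.inv().apply(np.array(Pt)-P)/10)
TILE=((585,-171,63),-2); STAND=((498,312,63),-6)
E
python3 - <<'E'
from mv import *
import pickle
F=pickle.load(open("fr.pkl","rb"))
print(tri(F[0],(345.1,151.8),F[1],(419.8,180.4)))
c,u,y,n,Rt=frame(*TILE)
show(c+134*u,Rt)
E
```

```text
(array([ 578.7 , -164.45,   59.33]), [np.float64(6.908188814520458), np.float64(6.908188814520305)])
t 1.5 q [-70.88  18.31  89.64  -0.    72.05  -1.15] P [ 199.19 -539.4   227.98] F [-0.89 -0.06 -0.05] w 91.42848259303601 0.0
rot [ 0.31 -0.21 -1.17] 70.3 world d [431.61 366.8  -39.06] shift before rot(cm) [ 53.2  -19.46   3.9 ] after rot [ 38.16  40.67 -10.64]
```

Call:
step_arm(plan=[3.8,-1.39,0,0,0,0,3.8,-1.39,0,0,0,0,3.8,-1.39,0,0,0,0,3.8,-1.39,0,0,0,0,3.8,-1.39,0,0,0,0], hand=5, newtons=25)

```text
time_s: 1.92
ee_pos: [354.4, -407.1, 228.1]
ee_rot: [180.0, -0.0, 20.2]
force: [1.0, -0.3, -0.3]
gripper_width: 60.6
gripper_force: 0.0
```

Call:
step_arm(plan=[3.8,-1.39,0,0,0,0,3.8,-1.39,0,0,0,0,3.8,-1.39,0,0,0,0,3.8,-1.39,0,0,0,0,3.8,-1.39,0,0,0,0])

```text
time_s: 2.33
ee_pos: [508.8, -275.8, 228.2]
ee_rot: [180.0, -0.0, 20.3]
force: [0.3, -1.3, 1.0]
gripper_width: 49.6
gripper_force: 0.0
```

Call:
step_arm(plan=[3.8,-1.39,0,0,0,0,3.8,-1.39,0,0,0,0,3.8,-1.39,0,0,0,0,3.8,-1.39,0,0,0,0,0,0,0,0,0,0])

```text
time_s: 2.75
ee_pos: [635.8, -167.3, 227.1]
ee_rot: [-179.9, -0.2, 20.6]
force: [-0.2, 0.0, -0.4]
gripper_width: 49.8
gripper_force: 0.0
```

Call:
step_arm(plan=[0,0,0,0.031,-0.021,-0.117,0,0,0,0.031,-0.021,-0.117,0,0,0,0.031,-0.021,-0.117,0,0,0,0.031,-0.021,-0.117,0,0,0,0.031,-0.021,-0.117])

```text
time_s: 3.17
ee_pos: [630.5, -173.1, 228.0]
ee_rot: [-169.8, 3.1, 54.5]
force: [-0.5, -0.5, -0.2]
gripper_width: 50.2
gripper_force: 0.0
```

Call:
step_arm(plan=[0,0,0,0.031,-0.021,-0.117,0,0,0,0.031,-0.021,-0.117,0,0,0,0.031,-0.021,-0.117,0,0,0,0.031,-0.021,-0.117,0,0,0,0.031,-0.021,-0.117])

```text
time_s: 3.58
ee_pos: [630.7, -173.2, 227.8]
ee_rot: [-159.7, 0.0, 88.3]
force: [0.2, -0.0, 0.2]
gripper_width: 49.9
gripper_force: 0.0
```

Run:
```python
from mv import *
c,u,y,n,Rt=frame(*TILE)
show(c+134*u,Rt)
```

```text
t 3.5833 q [-14.23  36.74  61.57  -4.44 101.55 -12.7 ] P [ 630.67 -173.23  227.78] F [ 0.23 -0.04  0.2 ] w 49.9188816119336 0.0
rot [-0.01  0.    0.01] 0.5 world d [  0.14   0.63 -38.86] shift before rot(cm) [0.06 1.36 3.64] after rot [0.06 1.34 3.65]
```

```bash
cat > ik.py <<'E'
from mv import *
from scipy.optimize import least_squares
L=[json.loads(l) for l in open("log.jsonl")]
L=[L[0],L[-1]]
E=lambda a,ang:R.from_euler(a,ang,degrees=True)
def fk(q,k):
    h,a1,a2,a3,d=k
    A=E('z',q[0]);B=A*E('y',q[1]);C=A*E('y',q[1]+q[2])
    Rt=C*E('z',q[3])*E('y',q[4])*E('z',q[5])*E('z',90)
    return A.apply([a1,0,h])+B.apply([0,0,a2])+C.apply([0,0,a3])+Rt.apply([0,0,d]),Rt
def res(k): return np.concatenate([fk(q,k)[0]-p for q,p,r in L]+[0.001*(k-[350,0,400,400,200])])
k=least_squares(res,[350,0,400,400,200]).x
lo=np.array([-177.97,-48.28,12.27,-77.06,2.81,-146.56]);hi=np.array([177.97,115.42,149.76,257.06,150.46,146.56])
def ik(P,Rt,q0):
    def f(q):
        p,r=fk(q,k);return np.r_[(p-P)/10,(r.inv()*Rt).as_rotvec()*20]
    s=least_squares(f,q0);return s.x,np.linalg.norm(s.fun)
E
python3 - <<'E'
from ik import *
for q,p,r in L: print(fk(q,k)[0]-p,np.degrees((fk(q,k)[1].inv()*E('xyz',r)).magnitude()))
print(k)
c,u,y,n,Rt=frame(*STAND,flip=-1)
for phi in (-60,-45,-30,-15,0,15,30,45,60):
    # tool tilt about its y within tile plane; at stand (flip) and at rack the same tool->tile transform
    S=R.from_rotvec([0,np.radians(phi),0])
    c,u,y,n,Rs=frame(*STAND,flip=-1); g=c+30*u
    Rr=Rs*S; q,e=ik(g-Rr.apply([0,0,-5]),Rr,[40,40,60,0,100,-140])
    c,u,y,n,R1=frame(*TILE); g=c+30*u
    R1=R1*S; q1,e1=ik(g-R1.apply([0,0,-5]),R1,[-14,40,60,-4,100,-12])
    print(phi,"stand",q,round(e,3),(q>lo).all()and(q<hi).all(),"rack",q1,round(e1,3))
E
```

```text
[-10.86  -3.77  -0.  ] 6.181182902975396e-14
[0. 0. 0.] 2.8253308930937326e-14
[ 84.49 124.52 437.11 329.05 170.07]
-60 stand [  17.64   34.17  113.28   83.9    60.09 -209.9 ] 0.0 False rack [ -2.68  40.9   97.51 -63.54  75.83  24.89] 0.0
-45 stand [  19.59   32.32  107.93   64.27   55.48 -192.34] 0.0 False rack [ -5.02  39.04  93.65 -48.91  72.52  14.93] 0.0
-30 stand [  22.2    32.03  102.2    44.04   56.64 -174.95] 0.0 False rack [ -7.97  38.11  89.96 -33.75  71.89   5.13] 0.0
-15 stand [  25.21   33.09   96.5    26.31   62.35 -160.95] 0.0 False rack [-11.34  38.05  86.73 -18.8   73.48  -3.69] 0.0
0 stand [  28.39   35.23   91.17   11.81   70.71 -151.2 ] 0.0 False rack [-14.89  38.77  84.18  -4.5   76.62 -11.1 ] 0.0
15 stand [  31.52   38.14   86.54   -0.24   80.13 -145.04] 0.0 True rack [-18.42  40.14  82.53   9.03  80.7  -17.07] 0.0
30 stand [  34.45   41.54   82.91  -10.85   89.6  -141.55] 0.0 True rack [-21.73  42.04  81.88  21.84  85.26 -21.87] 0.0
45 stand [  37.05   45.16   80.5   -20.83   98.53 -139.98] 0.0 True rack [-24.64  44.35  82.24  34.03  90.09 -25.81] 0.0
60 stand [  39.24   48.78   79.48  -30.65  106.64 -139.76] 0.0 True rack [-27.01  46.99  83.56  45.68  95.19 -29.19] 0.0
```

The kinematic model shows the flip about the tile's long axis passes the j6 limit with a straight grasp. Gripping with the tool swung 30° in the tile plane keeps it inside the range, so I'll do that.

```bash
cat >> mv.py <<'E'
PHI=R.from_rotvec([0,np.radians(30),0])
def rackpose(back=0,gu=30):
    c,u,y,n,Rt=frame(*TILE); Rt=Rt*PHI; return c+gu*u+Rt.apply([0,0,5-back]),Rt
def standpose(gu=30,off=(0,0,0)): # off: u,y,n
    c,u,y,n,Rt=frame(*STAND,flip=-1); Rt=Rt*PHI
    return c+(gu+off[0])*u+off[1]*y+off[2]*n+Rt.apply([0,0,5]),Rt
E
python3 -c "
from mv import *
show(*rackpose(90))"
```

```text
t 3.5833 q [-14.23  36.74  61.57  -4.44 101.55 -12.7 ] P [ 630.67 -173.23  227.78] F [ 0.23 -0.04  0.2 ] w 49.9188816119336 0.0
rot [-0.01  0.53  0.  ] 30.1 world d [-11.73 -41.48 -67.42] shift before rot(cm) [-4.18  1.36  6.69] after rot [-6.97  1.34  3.7 ]
```

Call:
step_arm(plan=[0,0,0,-0.002,0.105,0,0,0,0,-0.002,0.105,0,0,0,0,-0.002,0.105,0,0,0,0,-0.002,0.105,0,0,0,0,-0.002,0.105,0], hand=4.5)

```text
time_s: 4.0
ee_pos: [631.1, -173.2, 228.6]
ee_rot: [-157.6, -28.3, 76.8]
force: [0.1, 0.5, 0.7]
gripper_width: 45.3
gripper_force: 0.0
```

Call:
step_arm(plan=[-2.4,0.45,1.2,0,0,0,-2.4,0.45,1.2,0,0,0,-2.2,0.45,1.2,0,0,0,0,0,0,0,0,0])

```text
time_s: 4.33
ee_pos: [617.1, -217.3, 156.1]
ee_rot: [-157.0, -28.0, 76.5]
force: [0.2, 0.0, 0.1]
gripper_width: 45.2
gripper_force: 0.0
```

Run:
```python
from mv import *
show(*rackpose(0))
def crop(p,x,y,w,h,k): return cv2.resize(p["img"][y:y+h,x:x+w,::-1],None,fx=k,fy=k,interpolation=cv2.INTER_CUBIC)
s=viewer.grab_frame("side");t=viewer.grab_frame("top")
cv2.imwrite("pics/e.png",np.hstack([crop(s,290,90,100,130,4),crop(t,370,110,90,130,4)]))
```

```text
t 4.3333 q [-29.21  44.14  63.05  18.64 103.3  -22.13] P [ 617.12 -217.27  156.14] F [0.21 0.04 0.07] w 45.1996888342672 0.0
rot [ 0.   -0.   -0.01] 0.3 world d [-23.26  48.46 -69.02] shift before rot(cm) [0.44 0.01 8.74] after rot [0.45 0.02 8.74]
```

View pics/e.png

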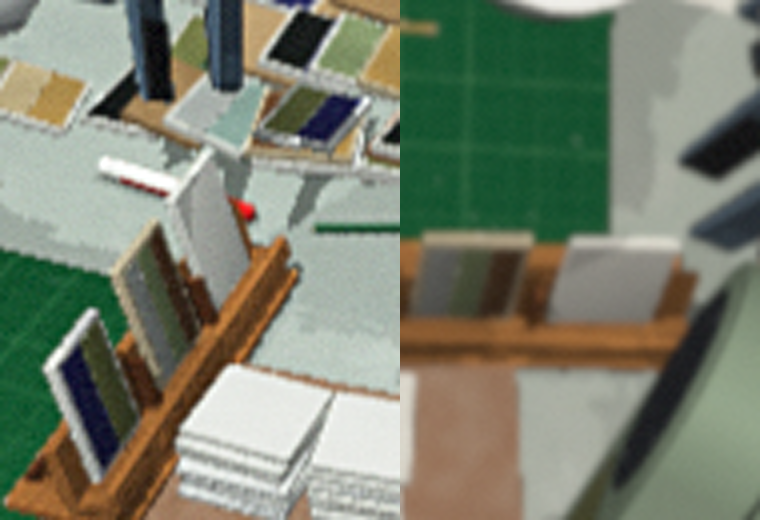

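The fingers (side crop (155,90),(228,80); top crop (690,160),(700,235)) are above and beside the plain tile and lined up with it. I'll descend and grip.

Call:
step_arm(plan=[0.1,0,2,0,0,0,0.1,0,2,0,0,0,0.1,0,2,0,0,0,0.1,0,1.5,0,0,0,0,0,1.2,0,0,0])

```text
time_s: 4.85
ee_pos: [597.4, -165.2, 93.5]
ee_rot: [-157.7, -28.0, 77.1]
force: [0.1, 0.4, -0.1]
gripper_width: 44.9
gripper_force: 0.0
```

Call:
step_arm(plan=[0,0,0,0,0,0,0,0,0,0,0,0,0,0,0,0,0,0,0,0,0,0,0,0,0,0,0,0,0,0], hand=0.5, newtons=25)

```text
time_s: 5.27
ee_pos: [597.5, -167.6, 93.0]
ee_rot: [-157.7, -28.0, 76.9]
force: [0.3, -0.5, -0.9]
gripper_width: 14.5
gripper_force: 0.0
```

Call:
step_arm(plan=[0,0,0,0,0,0,0,0,0,0,0,0,0,0,0,0,0,0])

```text
time_s: 5.52
ee_pos: [596.5, -167.4, 92.8]
ee_rot: [-157.5, -28.0, 76.9]
force: [-0.2, -1.6, 5.3]
gripper_width: 7.4
gripper_force: 25.0
```

Call:
step_arm(plan=[0.5,0,-0.87,0,0,0,1.2,0,-2.08,0,0,0,1.5,0,-2.6,0,0,0,1.5,0,-2.6,0,0,0,1.5,0,-2.6,0,0,0])

```text
time_s: 5.93
ee_pos: [639.3, -168.5, 210.2]
ee_rot: [-157.6, -28.0, 76.9]
force: [2.0, -0.8, -1.0]
gripper_width: 8.0
gripper_force: 25.0
```

Run:
```python
from mv import *
P,Rt=standpose(off=(120,0,0)); show(P,Rt)
s,Pc,Rc=cur()
rv=(Rc.inv()*Rt).as_rotvec(); a=np.linalg.norm(rv); print(rv/a,a,"other",-rv/a*(2*np.pi-a))
import ik
L=[json.loads(l) for l in open("log.jsonl")]
def f(k):  # with lateral offset
    o=[]
    for q,p,r in L:
        pp,_=ik.fk(q,k[:5]); pp=pp+R.from_euler('z',q[0],degrees=True).apply([0,k[5],0]); o.append(pp-p)
    return np.concatenate(o+[1e-3*(k-[350,0,400,400,200,0])])
r=ik.least_squares(f,[350,0,400,400,200,0.]);print(r.x,np.abs(r.fun).max())
json.dump(list(r.x),open("k.json","w"))
```

```text
t 5.9333 q [-25.39  41.95  59.54  21.05 107.02 -16.88] P [ 639.29 -168.46  210.18] F [ 2.03 -0.83 -0.99] w 8.020310277802524 24.994819164276123
rot [ 1.51  0.01 -2.68] 176.4 world d [-92.01 472.77 -10.3 ] shift before rot(cm) [38.32 -9.99 27.43] after rot [-42.78  12.89 -18.02]
[ 0.49  0.   -0.87] 3.0784466459237674 other [-1.57 -0.01  2.79]
[112.43  -8.86 596.69 417.73 322.11  11.44] 2.191351336997741
```

Run:
```python
from mv import *
import ik
k=np.array(json.load(open("k.json")))
def fk(q):
    p,r=ik.fk(q,k[:5]); return p+R.from_euler('z',q[0],degrees=True).apply([0,k[5],0]),r
s,P,Rc=cur(); P2,Rt=standpose(off=(160,0,0)); q=np.array(s["qpos"])
w=[(P+[0,0,40]+f*(P2-P-[0,0,40]),Rc) for f in np.linspace(0,1,6)]+[(P2,Rc*R.from_rotvec(f*(Rc.inv()*Rt).as_rotvec())) for f in np.linspace(.1,1,10)]
w+=[standpose()]
for p,r in w:
    o=ik.least_squares(lambda q:np.r_[(fk(q)[0]-p)/10,(fk(q)[1].inv()*r).as_rotvec()*20],q); q=o.x
    print(q,round(np.linalg.norm(o.fun),3),(q>ik.lo).all() and (q<ik.hi).all())
print(P2,"shift",Rc.inv().apply(P2-P)/10)
```

```text
[-25.4   41.24  55.37  21.67 111.57 -15.  ] 0.0 True
[-19.39  35.92  65.84  23.77 104.53 -11.34] 0.0 True
[-12.62  32.01  73.31  26.27  98.52  -6.79] 0.0 True
[-5.15 29.37 78.33 28.93 93.09 -1.51] 0.0 True
[ 2.85 27.96 81.11 31.51 88.08  4.35] 0.0 True
[11.09 27.82 81.73 33.78 83.48 10.65] 0.0 True
[10.82 32.53 75.78 34.21 93.24 -4.29] 0.0 True
[ 11.7   37.29  69.03  33.09 102.89 -18.1 ] 0.0 True
[ 13.47  41.76  61.99  30.69 112.   -31.68] 0.0 True
[ 15.89  45.65  55.21  26.96 120.15 -45.84] 0.0 True
[ 18.74  48.66  49.37  21.62 126.73 -61.33] 0.0 True
[ 21.83  50.47  45.26  14.56 130.98 -78.58] 0.0 True
[ 24.98  50.77  43.62   6.29 132.1  -97.17] 0.0 True
[  28.03   49.46   44.83   -1.79  129.71 -115.72] 0.0 True
[  30.82   46.67   48.6    -8.34  124.15 -132.93] 0.0 True
[  33.16   42.76   54.23  -12.93  116.25 -148.52] 0.0 False
[  35.73   43.41   74.67  -10.19   96.06 -141.64] 0.0 True
[560.89 302.88 237.47] shift [40.24 -9.96 23.92]
```

Call:
step_arm(plan=[2,0,-3.46,0,0,0,2.94,-0.77,2.11,0,0,0,2.94,-0.77,2.11,0,0,0,2.94,-0.77,2.11,0,0,0,2.94,-0.77,2.11,0,0,0])

```text
time_s: 6.35
ee_pos: [623.8, -22.4, 243.3]
ee_rot: [-157.7, -28.0, 76.9]
force: [1.1, 0.4, -1.4]
gripper_width: 8.1
gripper_force: 25.0
```

Call:
step_arm(plan=[2.94,-0.77,2.11,0,0,0,2.94,-0.77,2.11,0,0,0,2.94,-0.77,2.11,0,0,0,2.94,-0.77,2.11,0,0,0,2.94,-0.77,2.11,0,0,0])

```text
time_s: 6.77
ee_pos: [587.7, 159.6, 239.5]
ee_rot: [-157.6, -28.0, 76.9]
force: [1.1, 0.4, -0.9]
gripper_width: 8.0
gripper_force: 25.0
```

Call:
step_arm(plan=[2.94,-0.77,2.11,0,0,0,2.94,-0.77,2.11,0,0,0,2.94,-0.77,2.11,0,0,0,2.94,-0.77,2.11,0,0,0,0,0,0,0,0,0])

```text
time_s: 7.18
ee_pos: [557.1, 308.9, 236.7]
ee_rot: [-157.5, -28.2, 77.2]
force: [0.1, 0.1, -0.9]
gripper_width: 7.9
gripper_force: 25.0
```

Call:
step_arm(plan=[0,0,0,0.058,0,-0.103,0,0,0,0.058,0,-0.103,0,0,0,0.058,0,-0.103,0,0,0,0.058,0,-0.103,0,0,0,0.058,0,-0.103])

```text
time_s: 7.6
ee_pos: [560.0, 302.3, 235.9]
ee_rot: [-159.3, -39.3, 110.1]
force: [-0.0, -0.5, -1.5]
gripper_width: 7.7
gripper_force: 25.0
```

Call:
step_arm(plan=[0,0,0,0.058,0,-0.103,0,0,0,0.058,0,-0.103,0,0,0,0.058,0,-0.103,0,0,0,0.058,0,-0.103,0,0,0,0.058,0,-0.103])

```text
time_s: 8.02
ee_pos: [560.2, 302.5, 235.5]
ee_rot: [-170.0, -47.5, 149.5]
force: [0.3, -1.0, -0.9]
gripper_width: 8.0
gripper_force: 25.0
```

Call:
step_arm(plan=[0,0,0,0.058,0,-0.103,0,0,0,0.058,0,-0.103,0,0,0,0.058,0,-0.103,0,0,0,0.058,0,-0.103,0,0,0,0.058,0,-0.103])

```text
time_s: 8.43
ee_pos: [560.1, 302.8, 235.3]
ee_rot: [173.2, -48.4, -166.0]
force: [-0.2, 0.8, -1.1]
gripper_width: 7.7
gripper_force: 25.0
```

Call:
step_arm(plan=[0,0,0,0.058,0,-0.103,0,0,0,0.058,0,-0.103,0,0,0,0.058,0,-0.103,0,0,0,0.058,0,-0.103,0,0,0,0.058,0,-0.103])

```text
time_s: 8.85
ee_pos: [560.1, 303.1, 235.2]
ee_rot: [160.7, -41.3, -125.1]
force: [0.2, -1.2, -0.5]
gripper_width: 7.8
gripper_force: 25.0
```

Run:
```python
from mv import *
P,Rt=standpose(off=(80,0,10)); show(P,Rt)
```

```text
t 8.85 q [  27.27   49.56   45.39    0.32  129.93 -110.15] P [560.06 303.13 235.19] F [ 0.21 -1.15 -0.52] w 7.808754381247235 24.996295273303986
rot [ 0.34  0.   -0.62] 40.6 world d [-35.72   3.59 -69.48] shift before rot(cm) [-3.27  0.84  7.06] after rot [-3.86  1.    6.73]
```

Call:
step_arm(plan=[-1.1,0.28,2.35,0,0,0,-1.1,0.28,2.35,0,0,0,-1.07,0.28,2.36,0,0,0,0,0,0,0.057,0,-0.103,0,0,0,0.057,0,-0.103])

```text
time_s: 9.27
ee_pos: [523.4, 305.8, 164.2]
ee_rot: [158.0, -37.4, -110.8]
force: [0.3, 0.4, -0.5]
gripper_width: 7.8
gripper_force: 25.0
```

Call:
step_arm(plan=[0,0,0,0.057,0,-0.103,0,0,0,0.057,0,-0.103,0,0,0,0.057,0,-0.103,0,0,0,0.057,0,-0.103,0,0,0,0,0,0])

```text
time_s: 9.68
ee_pos: [522.7, 307.7, 167.8]
ee_rot: [157.3, -28.1, -85.1]
force: [0.5, -0.2, -0.4]
gripper_width: 7.7
gripper_force: 25.0
```

Run:
```python
from mv import *
P,Rt=standpose(off=(40,0,5)); show(P,Rt)
def crop(p,x,y,w,h,k): return cv2.resize(p["img"][y:y+h,x:x+w,::-1],None,fx=k,fy=k,interpolation=cv2.INTER_CUBIC)
s=viewer.grab_frame("side");t=viewer.grab_frame("top")
import pickle; pickle.dump([s,t],open("fr2.pkl","wb"))
cv2.imwrite("pics/f.png",np.hstack([crop(s,250,190,100,130,4),crop(t,195,140,95,130,4)]))
```

```text
t 9.6833 q [  34.95   41.63   66.38  -10.94  105.8  -144.01] P [522.72 307.69 167.82] F [ 0.53 -0.19 -0.38] w 7.7032820128317585 24.992561638355255
rot [ 0.  0. -0.] 0.2 world d [ -7.31  -0.03 -41.4 ] shift before rot(cm) [-2.   -0.73  3.63] after rot [-2.   -0.73  3.62]
```

View pics/f.png

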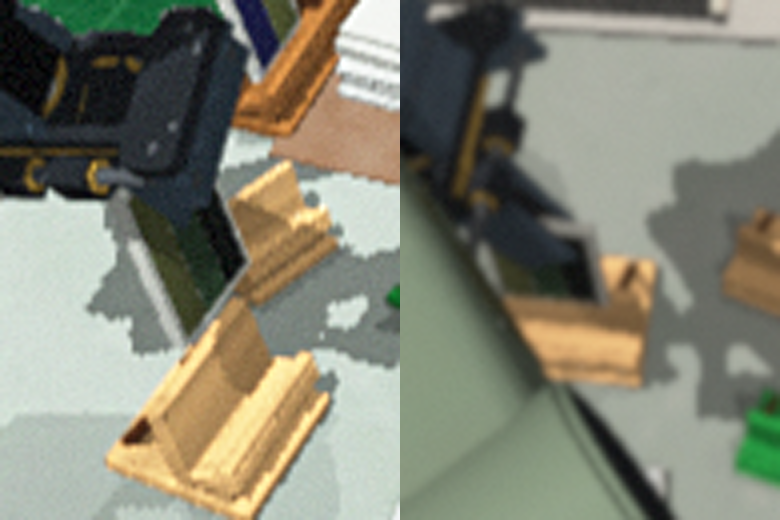

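The tile now shows its striped face to the robot above the stand. In the side crop its foot corners are at (185,345) and (247,265). I'll compare those with the predicted corners.

Run:
```python
from mv import *
import pickle
s,t=pickle.load(open("fr2.pkl","rb"))
_,P,Rc=cur(); c,u,y,n,Rt=frame(*STAND,flip=-1)
Pn,_=standpose(); 
cc=c+(P-Pn)   # believed tile centre now
print("off u,y,n",(P-Pn)@u,(P-Pn)@y,(P-Pn)@n)
for nm,(a,b,d) in {"footL":(-45,34,4),"footR":(-45,-34,4),"footLb":(-45,34,-4),"topR":(45,-34,4),"topL":(45,34,4)}.items():
    X=cc+a*u+b*y+d*n
    print(nm,(proj(s,X)[0]-[250,190])*4+2,"top",(proj(t,X)[0]-[195,140])*4+2)
J=proj(s,[cc-45*u+34*y+4*n,cc-40*u+34*y+4*n,cc-45*u+39*y+4*n,cc-45*u+34*y+9*n]);print("px*4 per 5mm u,y,n",(J[1:]-J[0])*4)
```

```text
off u,y,n 80.88095486485724 -0.0008729533779557166 11.037536757522183
footL [177.62 345.22] top [101.08 293.22]
footR [244.24 256.41] top [210.1  303.24]
footLb [164.33 344.18] top [103.67 282.  ]
topR [182.58 110.19] top [192.4 228.5]
topL [110.02 195.57] top [ 75.16 217.8 ]
px*4 per 5mm u,y,n [[-3.61 -7.99]
 [-5.15  6.87]
 [ 8.37  0.66]]
```

Call:
step_arm(plan=[-1,-0.3,1.8,0,0,0,-1,-0.3,1.8,0,0,0,-0.7,0,1.2,0,0,0,-0.5,0,0.87,0,0,0,0,0,0,0,0,0])

```text
time_s: 10.2
ee_pos: [506.3, 306.8, 100.8]
ee_rot: [157.0, -28.3, -85.2]
force: [-0.0, -0.5, -1.8]
gripper_width: 7.8
gripper_force: 25.0
```

Run:
```python
from mv import *
c,u,y,n,Rt=frame(*STAND,flip=-1);_,P,_=cur();Pn,_=standpose();print("off",(P-Pn)@u,(P-Pn)@y,(P-Pn)@n)
show(*standpose(off=(5,0,4)))
```

```text
off 12.882972863787993 -1.8319683138242795 4.69339023478856
t 10.2 q [  35.55   43.57   72.79  -10.18   98.17 -141.63] P [506.27 306.77 100.83] F [-0.05 -0.45 -1.82] w 7.766197887611339 24.99461442232132
rot [ 0.01 -0.   -0.01] 0.6 world d [-1.84  2.04 -7.64] shift before rot(cm) [-0.55 -0.07  0.59] after rot [-0.55 -0.07  0.59]
```

Lowering in small steps until contact.

Call:
step_arm(plan=[-0.25,0,0.43,0,0,0,0,0,0,0,0,0])

```text
time_s: 10.37
ee_pos: [505.7, 307.7, 98.4]
ee_rot: [157.2, -28.2, -85.3]
force: [0.4, -0.1, -0.9]
gripper_width: 7.9
gripper_force: 25.0
```

Call:
step_arm(plan=[-0.2,0,0.35,0,0,0,0,0,0,0,0,0])

```text
time_s: 10.53
ee_pos: [504.8, 308.0, 95.6]
ee_rot: [157.4, -28.2, -85.3]
force: [1.7, -0.1, 1.1]
gripper_width: 8.0
gripper_force: 25.0
```

Call:
step_arm(plan=[-0.15,0,0.26,0,0,0,0,0,0,0,0,0])

```text
time_s: 10.7
ee_pos: [504.6, 307.9, 95.6]
ee_rot: [157.6, -28.2, -85.4]
force: [3.6, -0.0, 12.2]
gripper_width: 8.0
gripper_force: 25.0
```

Call:
step_arm(plan=[0.1,0,-0.18,0,0,0,0,-0.3,0,0,0,0,0,0,0,0,0,0])

```text
time_s: 10.95
ee_pos: [506.1, 307.9, 95.1]
ee_rot: [157.2, -28.2, -85.3]
force: [-0.2, 2.3, 10.2]
gripper_width: 7.9
gripper_force: 25.0
```

Call:
step_arm(plan=[0,-0.25,0,0,0,0,0,0,0,0,0,0])

```text
time_s: 11.12
ee_pos: [507.9, 307.5, 94.4]
ee_rot: [157.1, -28.2, -85.2]
force: [-1.2, 1.5, 11.6]
gripper_width: 8.2
gripper_force: 25.0
```

Run:
```python
from mv import *
c,u,y,n,Rt=frame(*STAND,flip=-1);s,P,_=cur();Pn,_=standpose();print("off",(P-Pn)@u,(P-Pn)@y,(P-Pn)@n,s["force"])
def crop(p,x,y,w,h,k): return cv2.resize(p["img"][y:y+h,x:x+w,::-1],None,fx=k,fy=k,interpolation=cv2.INTER_CUBIC)
s=viewer.grab_frame("side")
cv2.imwrite("pics/g.png",crop(s,260,230,80,90,6))
```

```text
off 7.3727431464083635 -0.9373880740480406 1.0757728549001924 [-1.23  1.54 11.65]
```

View pics/g.png

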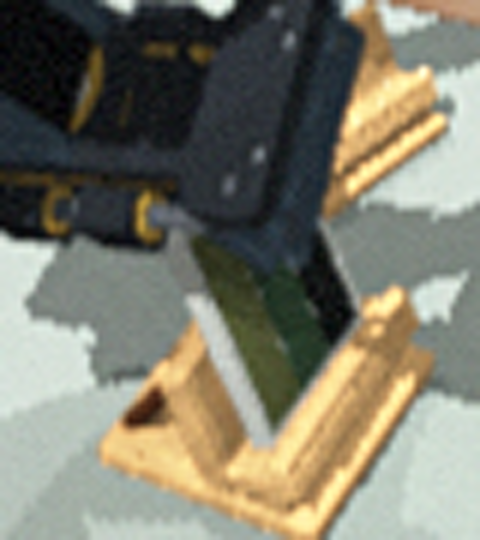

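The foot seems about 7 mm high, so the tile may be on the lip. I'll lift a little, feel for the back board, then lower again.

Call:
step_arm(plan=[0.35,0,-0.6,0,0,0,0,-0.3,0,0,0,0,0,0,0,0,0,0])

```text
time_s: 11.42
ee_pos: [514.3, 306.7, 97.4]
ee_rot: [157.2, -28.2, -85.3]
force: [-0.0, 1.0, -1.2]
gripper_width: 7.8
gripper_force: 25.0
```

Call:
step_arm(plan=[0,-0.25,0,0,0,0,0,0,0,0,0,0])

```text
time_s: 11.58
ee_pos: [514.6, 306.7, 97.1]
ee_rot: [156.9, -28.2, -85.1]
force: [-4.2, 1.6, 5.5]
gripper_width: 7.8
gripper_force: 25.0
```

Call:
step_arm(plan=[0,-0.25,0,0,0,0,0,0,0,0,0,0])

```text
time_s: 11.75
ee_pos: [514.9, 306.6, 97.0]
ee_rot: [156.5, -28.2, -85.0]
force: [-8.4, 2.7, 7.6]
gripper_width: 7.8
gripper_force: 25.0
```

Call:
step_arm(plan=[0,0.4,0,0,0,0,-0.15,0,0.26,0,0,0,0,0,0,0,0,0])

```text
time_s: 12.0
ee_pos: [513.1, 306.6, 93.8]
ee_rot: [157.1, -28.2, -85.2]
force: [-2.9, -0.2, 0.8]
gripper_width: 7.9
gripper_force: 25.0
```

Call:
step_arm(plan=[-0.15,0,0.26,0,0,0,0,0,0,0,0,0])

```text
time_s: 12.17
ee_pos: [512.7, 306.5, 92.6]
ee_rot: [157.2, -28.3, -85.2]
force: [-2.3, 0.7, 7.4]
gripper_width: 8.1
gripper_force: 25.0
```

Call:
step_arm(plan=[-0.15,0,0.26,0,0,0,0,0,0,0,0,0])

```text
time_s: 12.33
ee_pos: [512.6, 306.6, 92.6]
ee_rot: [157.4, -28.3, -85.3]
force: [-0.3, 1.5, 17.8]
gripper_width: 7.8
gripper_force: 25.0
```

The contact slope matches the ledge plane, and the board is just behind the tile, so it's seated. Releasing.

Call:
step_arm(plan=[0.1,0,-0.17,0,0,0,0,-0.1,0,0,0,0])

```text
time_s: 12.5
ee_pos: [512.7, 306.5, 92.6]
ee_rot: [157.1, -28.3, -85.2]
force: [-4.8, 2.8, 13.7]
gripper_width: 7.8
gripper_force: 25.0
```

Call:
step_arm(plan=[0,0,0,0,0,0,0,0,0,0,0,0,0,0,0,0,0,0,0,0,0,0,0,0,0,0,0,0,0,0], hand=3.2)

```text
time_s: 12.92
ee_pos: [513.7, 306.5, 89.6]
ee_rot: [157.2, -28.2, -85.2]
force: [-0.3, 0.1, -0.9]
gripper_width: 31.9
gripper_force: 0.0
```

Call:
step_arm(plan=[0,0,-1,0,0,0,0,0,-2,0,0,0,0,0,-3,0,0,0,0,0,-3,0,0,0,0,0,-3,0,0,0])

```text
time_s: 13.33
ee_pos: [555.8, 363.0, 188.6]
ee_rot: [157.2, -28.2, -85.2]
force: [0.6, 0.8, -0.2]
gripper_width: 32.1
gripper_force: 0.0
```

Run:
```python
from fit import *
from f2draw import draw
from mv import *
s=viewer.grab_frame("side");t=viewer.grab_frame("top")
res=pickle.load(open("res.pkl","rb"))
q=(498,312,63,-6); A=tile(90,68)
a=np.hstack([draw(s,q,A[0][:3],(0,0,255),(265,240,76,80)),draw(s,(585,-171,63,-2),A[0][:3],(0,0,255),(290,120,76,80))])
b=np.hstack([draw(t,q,A[1][:3],(0,0,255),(205,185,76,40)),draw(t,(585,-171,63,-2),A[1][:3],(0,0,255),(350,160,76,40))])
cv2.imwrite("pics/z.png",np.vstack([a,b]))
for n in ("tile_turned_mid","tile_second_mid","tile_third_mid"):
    print(n,[(d["location"],round(d["score"],2)) for d in viewer.pinpoint(n,s)],[(d["location"],round(d["score"],2)) for d in viewer.pinpoint(n,t)])
print(proj(s,[q[:3]]),proj(t,[q[:3]]),sensors.state()["force"])
```

```text
tile_turned_mid [([302.5, 276.2], 0.7), ([304.3, 279.7], 0.56)] [([232.9, 215.5], 0.94)]
tile_second_mid [([329.7, 166.2], 0.72)] [([386.8, 182.1], 0.74)]
tile_third_mid [([314.0, 187.7], 0.71)] [([349.8, 177.0], 0.86)]
[[302.4  277.88]] [[236.43 215.66]] [ 0.99 -0.23  0.57]
```

View pics/z.png

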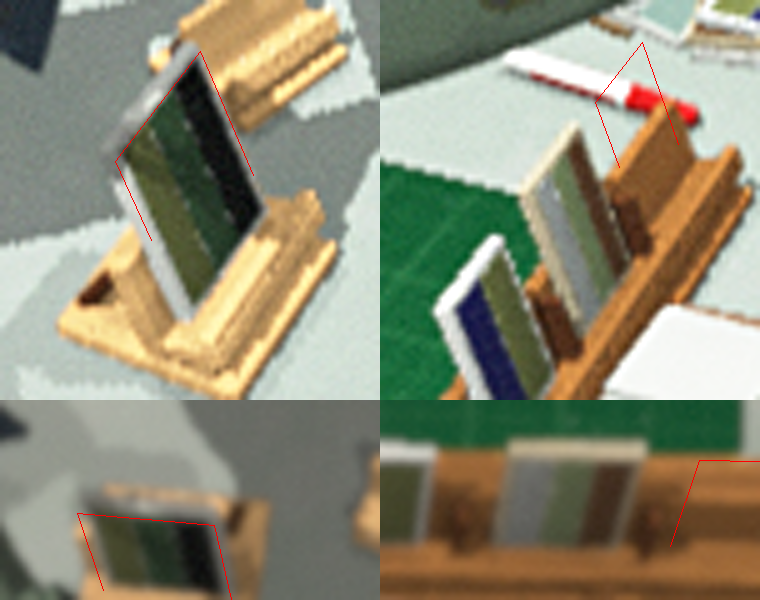

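The striped face is up and out, and the tile lies along the model outline: side-crop corners (200,50), (265,205) and (190,320). It is within about 5 mm of centre. The two other tiles haven't moved, and the gripper is clear.

```bash
python3 -c "
from workcell import env
print(env.job_done())"
```

```text
the job is handed in; nothing more can be done
None
```

I turned the reversed tile over and leaned it in the larger wooden stand, glazed face out and about 5 mm off centre by the final pictures. The other two tiles look unmoved, and I handed the job in at about 14 s; no verdict came back.

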